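# Release the lens barrel from its hold-down jig

### The job

Two hold-down jigs stand on the optical table. On the one that holds the round lens barrel, lift the sprung clamp arm past its hold-open point so that it stays open by itself. Then take the barrel out and set it down upright in the open tray without dropping it, leaving the clamp open and letting go.

Things in the scene. Friction and masses are not known exactly. Their poses are not given: they have to be found in the camera images.
- jig: Fixed jig with the round barrel (its twin holds a square block). Grey plate 235 x 90 x 15 mm, x -90 to +145; origin on the table under the barrel; +x to the hinge, y along the hinge axis, z up. Two dark cheeks at x 84 to 140, 93 mm high, 40 mm wide over both, carry the arm's hinge at x 100, z 79 mm. Four 8 mm dowels at x, y = +-20 mm rise 6 mm off the plate.
- clamp_arm (a joint): Steel clamp arm, 16 wide, 10 thick, from the hinge to -x over the barrel. Rad: 0 shut and level, grows as lifted, stop 1.9. Spring shuts it (about 5 N at the end) up to about 0.95, beyond throws it to the stop; let go from 1.2. End: black cross grip, cylinder 20 dia, 30 long along y, pinch its flat ends from above; centre in jig frame x = 100 - 150 cos q, z = 79 + 150 sin q mm.
- lens_barrel: The loose lens barrel: a dark metal upright cylinder 44 mm in diameter and 45 mm high (the top 6 mm is a black cap 41 mm in diameter), about 0.2 kg. Origin: centre of its underside; z up along its axis. It starts standing on the jig's plate (15 mm above the table) under the clamp foot.
- tray: Empty open grey tray fixed to the table: 200 mm (its x) x 150 mm (its y), 20 mm high, walls and floor 5 mm thick. Origin: centre of its underside; z up.

How it is judged (in metres and radians):
On the way:
1. the clamp arm has been lifted past its hold-open point (beyond 1.1 rad) while the barrel still stands in its place on the jig (value of joint clamp_arm above 1.1 rad and horizontal distance between lens_barrel and jig below 0.02 m and z of lens_barrel in the frame of jig below 0.025 m and angle between lens_barrel's own z axis and vertical below 0.2 rad), for 0.2 s.
At the end, for the whole second after the job is handed in: The lens barrel stands upright (within 10 degrees) and at rest on the tray's floor, inside its walls, and the jig's clamp arm stands open by itself (beyond 1.5 rad) (value of joint clamp_arm above 1.5 rad and x of lens_barrel in the frame of tray between -0.085 and 0.085 m and y of lens_barrel in the frame of tray between -0.06 and 0.06 m and z of lens_barrel in the frame of tray below 0.012 m and angle between lens_barrel's own z axis and vertical below 0.17 rad and linear speed of lens_barrel below 0.02 m/s); the robot touches nothing.
It fails at once if the barrel is let go over the tray with its underside more than 20 mm above the tray's floor (z of lens_barrel in the frame of tray above 0.025 m and x of lens_barrel in the frame of tray between -0.1 and 0.1 m and y of lens_barrel in the frame of tray between -0.075 and 0.075 m and contact force between the fingers and lens_barrel below 0.1 N).
It also fails if it takes over 48 s, if anything falls off the work surface, if the arm or the gripper's body presses on something with over 40 N, if the wrist force passes 120 N, or if a joint passes its speed limit or range.

### The arm

A 7-joint arm with a two-finger parallel gripper is mounted at the origin on the work surface. World frame = base frame: x ahead of the robot, y to its left, z up, the work surface at z = 0. Lengths are in mm, angles in degrees, forces in N, time in s.
With the tool pointing down it reaches from about 400 to 925 mm from the base axis. Payload 4.1 kg.
Tool frame: the origin (TCP) lies between the finger pads; the fingertips stand arm.tip_extent ahead of it and the grasp point (between the pads) is the TCP (arm.tip_extent is the distance from the TCP to the fingertips, in mm); x points along the fingers, z is the direction in which the jaws open and shut, and the axes are right-handed (so a half turn about x gives the same grasp; the last joint's range is limited). The gripper opens to 85 mm and grips with 20 to 120 N. Pads are 22 mm wide; open, the fingers measure 114 mm over their backs; the gripper's body (76 mm by 85 mm) begins 54 mm behind the grasp point. The pads swing forward as they close: fully open they stand 13 mm farther back than shut.
Start: joints at [-80.73, 22.827, 2.584, 88.041, -1.071, 69.15, -2.905], TCP at [167.581, 628.058, 250.347] pointing down, gripper open.
Joint ranges: [-161.44, 161.44], [-28.35, 127.94], [-78.24, 83.42], [0, 140.83], [-78.03, 258.03], [13.02, 114.36], [-168.23, 168.23]. Speed limits (degrees/s): [147.25, 147.25, 180, 180, 180, 180, 180].

### API

Orientations are given as [roll, pitch, yaw] about the fixed x, y, z axes, in that order (R = Rz(yaw) Ry(pitch) Rx(roll)).
In Python, from rig import arm gives the robot as it stands.
- The arm moves only by the shell command python3 -m pendant 'ROWS' [FORCE]. ROWS is JSON, a list of rows, each a list of 3 entries, a list of its own where there are three numbers: the closure in counts, from 0 (fully open) to 255 (shut), then the shift along the world's x, y, z in m, then the turn, a rotation vector about the world's x, y, z in degrees. In form: [[gripper, [tx, ty, tz], [wx, wy, wz]], ...]. A call has 1 to 10 rows; each row is the pose to reach, as a shift and turn from the pose commanded when the call began; what a row does not reach only later rows make up. A row lasts 1/12 s, in which the tool goes at most 41.7 mm and 7.16 degrees, less where a joint would pass 70% of its speed; a pose out of reach is approached as far as the arm can. A call with a gripper value outside its range is refused whole. The fingers move at their own pace and stop on an object; FORCE is the grip in N (left out, the last holds). Time passes only in rows, so rows that repeat a pose let the fingers close. It gives the time, the measured TCP pose, the force and the opening at its end, in the units of the state.
- arm.state(): the state, without advancing time (a new reading comes with each control period).
- arm.camera(name): name is "scene" or "top" or "wrist"; returns the picture (420x560x3 uint8, red, green, blue); there is no depth.
- arm.camera_model(name): a dict with "mtx" (3x3 intrinsics, pixels), "dist" ([k1, k2, p1, p2, k3] as OpenCV has them; the pictures are not rectified), "pose" (4x4, takes a point from camera to world coordinates). Camera axes: x right, y down, z forward; pixel columns grow to the right and rows downward; lengths in mm; the calibration is good to about 2 mm. A picture is of the moment at which its call begins: read the wrist's pose just before it. camera_model takes no time and is no camera call; for the wrist camera it gives the pose at the moment of the call.
- arm.finish_job(): hands the job in, once; it reports no verdict.
The state is a dict: "time": time; "joint_pos": joint angles; "joint_vel": joint speeds; "tau": joint torques, N m; "tcp_pos": TCP position; "tcp_rot": TCP orientation; "contact_force": force on the tool from outside, world axes, zero at the start; "moment": the same for the moment, N m; "finger_gap": opening from 0.0 (shut) to 1.0 (fully open).
Only numpy, scipy, OpenCV 4.12 (cv2) and the standard library are available. Lean on these libraries where they do the work, as an engineer would, in place of code of your own. Each camera call takes 0.05 s, during which the arm holds its last target. There are 200 camera calls.

## Working session

There is one attempt and no reset: what is moved stays moved. The work goes in short steps, Python scripts to look and compute and a shell command to move; the robot and the scene stay as the last step left them, time stands still between calls to the robot, and variables do not carry over. Pictures are saved under pics/ and viewed, about 8 in all and at most 12, crops included, and the job is handed in when it is done.

```bash
mkdir -p pics; ls
python3 - <<'E'
from rig import arm
import cv2,numpy as np
print(arm.state(), arm.tip_extent)
for n in ("scene","top"):
    im=arm.camera(n); cv2.imwrite(f"pics/{n}0.png",im[:,:,::-1])
    m=arm.camera_model(n); print(n,np.round(m["mtx"],1).tolist(),m["dist"],np.round(m["pose"],3).tolist())
E
```

```text
pics
{'time': 0.0, 'joint_pos': array([-80.72752865,  22.87213634,   2.58058948,  88.11306075,
        -1.06993509,  69.15153051,  -2.90627576]), 'joint_vel': array([-0.03873906,  0.03071374,  0.07423663,  0.07086887,  0.0827619 ,
       -0.02645106, -0.00151218]), 'tau': array([ 2.95786449e-04, -4.75120926e+01,  1.36476394e+00, -2.54218429e+01,
        1.15604623e-02,  9.53808631e-03, -1.03330618e-05]), 'tcp_pos': array([167.46057967, 627.44097161, 249.26977322]), 'tcp_rot': array([-175.26098004,   89.88738794, -100.20045304]), 'contact_force': array([-0.06427343, -0.43184932,  0.68907403]), 'moment': array([-0.04760076, -0.02294433, -0.00977989]), 'finger_gap': 1.0045138865273786} 19.0
scene [[544.1, 0.0, 276.3], [0.0, 544.1, 213.9], [0.0, 0.0, 1.0]] [-0.13520126  0.          0.          0.          0.        ] [[0.719, 0.459, -0.522, 1073.218], [0.695, -0.47, 0.544, -496.816], [0.004, -0.754, -0.657, 707.833], [0.0, 0.0, 0.0, 1.0]]
top [[493.6, 0.0, 290.0], [0.0, 493.6, 214.0], [0.0, 0.0, 1.0]] [0.02787163 0.         0.         0.         0.        ] [[0.019, -0.988, 0.155, 435.53], [-1.0, -0.022, -0.018, 9.52], [0.022, -0.154, -0.988, 1015.535], [0.0, 0.0, 0.0, 1.0]]
```

View pics/top0.png

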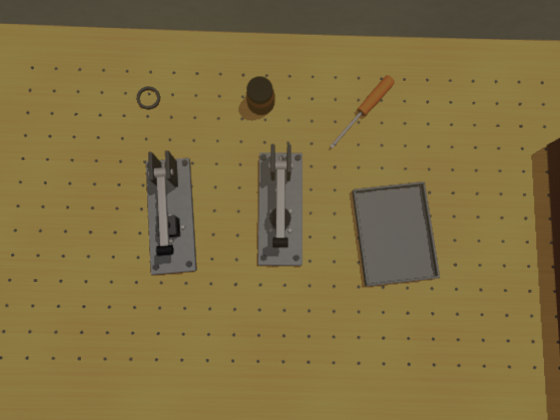

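View pics/scene0.png

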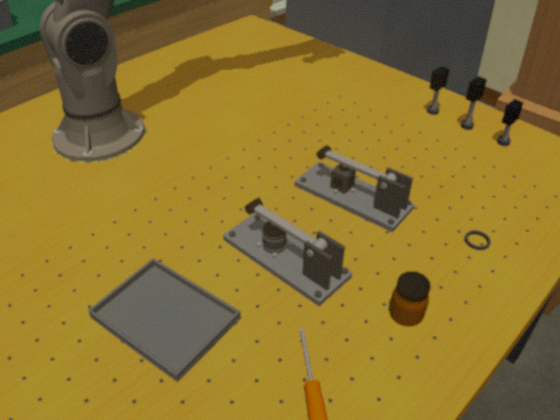

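The round barrel is in the middle jig (top ~(280,220)) with its hinge at image-top, which is world +x. The tray is at right (~(396,234)), and the square-block jig is at left (~(170,215)).

```bash
cat > h.py <<'E'
from rig import arm
import cv2,numpy as np
def ray(m,px):
    u=cv2.undistortPoints(np.array(px,float).reshape(-1,1,2),np.array(m["mtx"]),np.array(m["dist"])).reshape(-1,2)
    P=np.array(m["pose"]); d=np.c_[u,np.ones(len(u))]@P[:3,:3].T
    return P[:3,3],d
def plane(m,px,z):
    o,d=ray(m,px); return o+d*((z-o[2])/d[:,2])[:,None]
def project(m,pts):
    P=np.linalg.inv(np.array(m["pose"])); R=P[:3,:3]
    return cv2.projectPoints(np.array(pts,float).reshape(-1,1,3),cv2.Rodrigues(R)[0],P[:3,3],np.array(m["mtx"]),np.array(m["dist"]))[0].reshape(-1,2)
E
python3 - <<'E'
from h import *
im=cv2.imread("pics/top0.png"); m=arm.camera_model("top")
hsv=cv2.cvtColor(im,cv2.COLOR_BGR2HSV)
k=((hsv[:,:,1]<110)).astype(np.uint8); k[:60]=0; k[:,520:]=0
k=cv2.morphologyEx(k,cv2.MORPH_CLOSE,np.ones((5,5)))
k=cv2.morphologyEx(k,cv2.MORPH_OPEN,np.ones((5,5)))
for c in cv2.findContours(k,cv2.RETR_EXTERNAL,cv2.CHAIN_APPROX_NONE)[0]:
    if cv2.contourArea(c)<1500: continue
    cx=c[:,0,0].mean(); z=20 if cx>340 else 15
    w=plane(m,c[:,0,:],z)[:,:2].astype(np.float32)
    r=cv2.minAreaRect(w); print(cv2.boundingRect(c),r,cv2.boxPoints(r).round(0).tolist())
s=cv2.resize(im[140:275,140:310],None,fx=4,fy=4,interpolation=2)
s=cv2.convertScaleAbs(s,alpha=1.6); cv2.imwrite("pics/c1.png",s)
E
```

```text
(353, 182, 87, 104) ((558.033935546875, -224.06752014160156), (201.67604064941406, 154.1829833984375), 6.936079502105713) [[449.0, -160.0], [467.0, -313.0], [667.0, -288.0], [649.0, -135.0]]
(146, 153, 50, 122) ((591.6041259765625, 235.54898071289062), (248.7538604736328, 92.17388153076172), 6.009088516235352) [[463.0, 268.0], [473.0, 177.0], [720.0, 203.0], [710.0, 294.0]]
(258, 152, 45, 114) ((605.131103515625, 11.546882629394531), (235.77577209472656, 90.41122436523438), 0.8934312462806702) [[487.0, 55.0], [488.0, -35.0], [724.0, -32.0], [722.0, 59.0]]
```

View pics/c1.png

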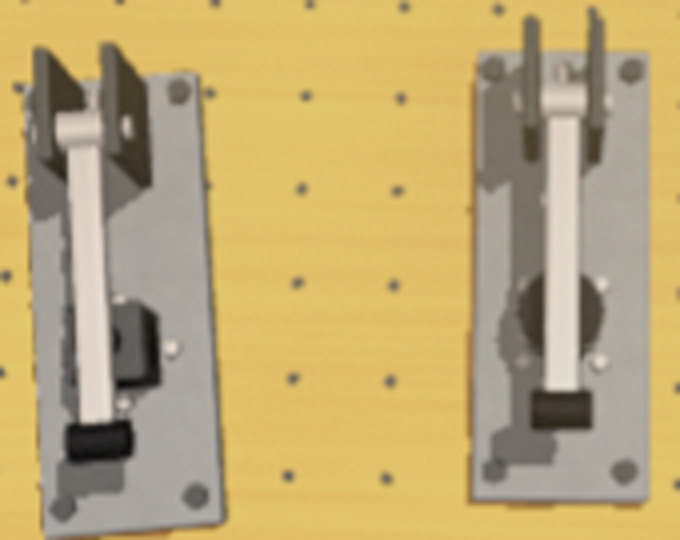

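Run:
```python
from h import *
from scipy.spatial.transform import Rotation as R
s=arm.state(); M=R.from_euler("xyz",s["tcp_rot"],degrees=True).as_matrix(); print(M.round(3))
print("yaw of z",np.degrees(np.arctan2(M[1,2],M[0,2])))
# grip end from both views: blackest blob
for n,(x,y,w,h) in (("top",(265,230,35,25)),("scene",(238,192,30,26))):
    im=cv2.imread(f"pics/{n}0.png")[y:y+h,x:x+w].max(2)
    k=(im<50).astype(np.uint8); nn,l,st,c=cv2.connectedComponentsWithStats(k)
    i=1+st[1:,4].argmax(); print(n,st[i],c[i]+[x,y], project(arm.camera_model(n),[[527.6,10.3,79]]))
```

```text
[[-0.    -0.966  0.258]
 [-0.002  0.258  0.966]
 [-1.    -0.    -0.002]]
yaw of z 75.06158730867932
top [  8   7  15  11 136] [279.61764706 242.16176471] [[279.82067422 242.04854785]]
scene [ 9 17  3  2  3] [248.         209.33333333] [[252.62572007 205.78359649]]
```

```bash
python3 -m pendant '[[0,[0.018,-0.031,0],[0,0,1]],[0,[0.045,-0.077,0],[0,0,2]],[0,[0.065,-0.112,0],[0,0,3]],[0,[0.085,-0.146,0],[0,0,4]],[0,[0.105,-0.180,0],[0,0,5]],[0,[0.125,-0.215,0],[0,0,6]],[0,[0.145,-0.249,0],[0,0,7]],[0,[0.162,-0.279,0],[0,0,8]],[0,[0.180,-0.309,0],[0,0,8]],[0,[0.180,-0.309,0],[0,0,8]]]' 50 && python3 -m pendant '[[0,[0.018,-0.031,0],[0,0,1]],[0,[0.038,-0.066,-0.01],[0,0,2]],[0,[0.058,-0.100,-0.02],[0,0,3]],[0,[0.078,-0.134,-0.03],[0,0,4]],[0,[0.098,-0.168,-0.04],[0,0,5]],[0,[0.118,-0.203,-0.05],[0,0,6]],[0,[0.138,-0.237,-0.05],[0,0,7]],[0,[0.160,-0.275,-0.05],[0,0,7.8]],[0,[0.180,-0.309,-0.05],[0,0,7.8]],[0,[0.180,-0.309,-0.05],[0,0,7.8]]]'
python3 - <<'E'
from h import *
s=arm.state(); print(s["tcp_pos"],s["tcp_rot"],s["time"])
m=arm.camera_model("wrist"); im=arm.camera("wrist"); cv2.imwrite("pics/w1.png",im[:,:,::-1])
print(project(m,[[527.6,10.3,79],[527.6,25.3,79],[527.6,-4.7,79],[577.6,11,60],[677,12.6,79]]))
E
```

```text
time: 0.93
tcp_pos: [351.6, 311.5, 250.1]
tcp_rot: [-154.4, 89.8, -72.0]
contact_force: [1.4, -0.4, -0.5]
finger_gap: 1.002
time: 1.77
tcp_pos: [530.5, 0.7, 200.8]
tcp_rot: [-149.0, 89.6, -58.8]
contact_force: [0.3, -0.4, -0.1]
finger_gap: 0.999
[530.54222238   0.72600062 200.80052914] [-148.98900064   89.59774756  -58.81998912] 1.7667
[[288.40461923 206.49043387]
 [307.0419826  206.5717965 ]
 [269.75911777 206.41069449]
 [287.54638825 252.08176043]
 [288.0876546  353.24574212]]
```

View pics/w1.png

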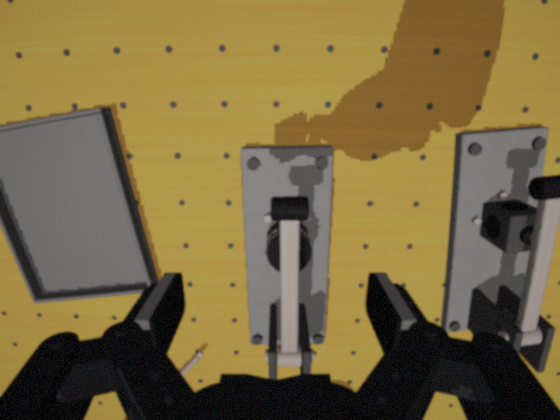

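Wrist view: the grip is centred at ~(290,208) against a prediction of (288,206), so it agrees within ~2 mm. Next I settle and descend.

```bash
python3 -m pendant '[[0,[0,0,-0.01],[0,0,0]],[0,[0,0,-0.03],[0,0,0]],[0,[0,0,-0.05],[0,0,0]],[0,[0,0,-0.06],[0,0,0]],[0,[0,0,-0.06],[0,0,0]],[0,[0,0,-0.06],[0,0,0]],[0,[0,0,-0.06],[0,0,0]]]'
```

```text
time: 2.4
tcp_pos: [528.1, 10.8, 141.0]
tcp_rot: [-67.3, 89.9, 23.6]
contact_force: [0.9, -0.2, 0.6]
finger_gap: 1.002
```

```bash
python3 -m pendant '[[0,[0,0,-0.015],[0,0,0]],[0,[0,0,-0.03],[0,0,0]],[0,[0,0,-0.045],[0,0,0]],[0,[0,0,-0.055],[0,0,0]],[0,[0,0,-0.061],[0,0,0]],[0,[0,0,-0.061],[0,0,0]],[0,[0,0,-0.061],[0,0,0]],[255,[0,0,-0.061],[0,0,0]],[255,[0,0,-0.061],[0,0,0]],[255,[0,0,-0.061],[0,0,0]]]' 50 && python3 -m pendant '[[255,[0,0,0],[0,0,0]],[255,[0,0,0],[0,0,0]],[255,[0,0,0],[0,0,0]],[255,[0,0,0],[0,0,0]],[255,[0,0,0],[0,0,0]],[255,[0,0,0],[0,0,0]]]'; python3 -c "
import numpy as np
for q in np.arange(.1,1.41,.1): print(round(q,1),(150-150*np.cos(q)).round(1),(150*np.sin(q)).round(1))"
```

```text
time: 3.23
tcp_pos: [528.1, 10.1, 80.0]
tcp_rot: [-73.4, 89.9, 17.4]
contact_force: [-0.5, -0.5, 0.1]
finger_gap: 0.603
time: 3.73
tcp_pos: [527.8, 11.3, 80.0]
tcp_rot: [-7.5, 89.9, 83.4]
contact_force: [-1.7, 3.0, 5.8]
finger_gap: 0.344
0.1 0.7 15.0
0.2 3.0 29.8
0.3 6.7 44.3
0.4 11.8 58.4
0.5 18.4 71.9
0.6 26.2 84.7
0.7 35.3 96.6
0.8 45.5 107.6
0.9 56.8 117.5
1.0 69.0 126.2
1.1 82.0 133.7
1.2 95.6 139.8
1.3 109.9 144.5
1.4 124.5 147.8
```

Gripped (~29 mm). Lifting along the arc.

```bash
python3 -m pendant '[[255,[0.0002,0,0.0075],[0,0,0]],[255,[0.0007,0,0.015],[0,0,0]],[255,[0.0017,0,0.0224],[0,0,0]],[255,[0.003,0,0.0298],[0,0,0]],[255,[0.0047,0,0.0371],[0,0,0]],[255,[0.0067,0,0.0443],[0,0,0]],[255,[0.009,0,0.0514],[0,0,0]],[255,[0.0118,0,0.0584],[0,0,0]],[255,[0.0118,0,0.0584],[0,0,0]]]'
```

```text
time: 4.48
tcp_pos: [539.1, 11.4, 138.1]
tcp_rot: [33.9, 89.9, 124.8]
contact_force: [1.4, 5.1, -7.3]
finger_gap: 0.34
```

```bash
python3 -m pendant '[[255,[0.0032,0,0.0068],[0,0,0]],[255,[0.0066,0,0.0135],[0,0,0]],[255,[0.0104,0,0.02],[0,0,0]],[255,[0.0144,0,0.0263],[0,0,0]],[255,[0.0188,0,0.0324],[0,0,0]],[255,[0.0235,0,0.0382],[0,0,0]],[255,[0.0285,0,0.0438],[0,0,0]],[255,[0.0337,0,0.0492],[0,0,0]],[255,[0.0337,0,0.0492],[0,0,0]]]'
```

```text
time: 5.23
tcp_pos: [571.7, 11.9, 186.7]
tcp_rot: [60.2, 89.7, 151.1]
contact_force: [-2.7, 5.8, -3.1]
finger_gap: 0.338
```

```bash
python3 -m pendant '[[255,[0.0056,0,0.0051],[0,0,0]],[255,[0.0113,0,0.0099],[0,0,0]],[255,[0.0173,0,0.0144],[0,0,0]],[255,[0.0235,0,0.0186],[0,0,0]],[255,[0.03,0,0.0225],[0,0,0]],[255,[0.0365,0,0.0261],[0,0,0]],[255,[0.0432,0,0.0293],[0,0,0]],[255,[0.0501,0,0.0322],[0,0,0]],[255,[0.0572,0,0.0347],[0,0,0]],[255,[0.0644,0,0.0369],[0,0,0]]]' && python3 -m pendant '[[255,[0,0,0],[0,0,0]],[255,[0,0,0],[0,0,0]],[255,[0,0,0],[0,0,0]],[255,[0,0,0],[0,0,0]]]'
python3 - <<'E'
from h import *
im=arm.camera("scene"); cv2.imwrite("pics/s2.png",im[:,:,::-1])
E
```

```text
time: 6.07
tcp_pos: [636.3, 13.0, 224.3]
tcp_rot: [38.0, 89.7, 129.0]
contact_force: [-2.2, 6.8, 2.6]
finger_gap: 0.339
time: 6.4
tcp_pos: [637.1, 13.0, 224.4]
tcp_rot: [14.6, 89.7, 105.6]
contact_force: [-1.4, 6.1, 0.5]
finger_gap: 0.336
```

View pics/s2.png

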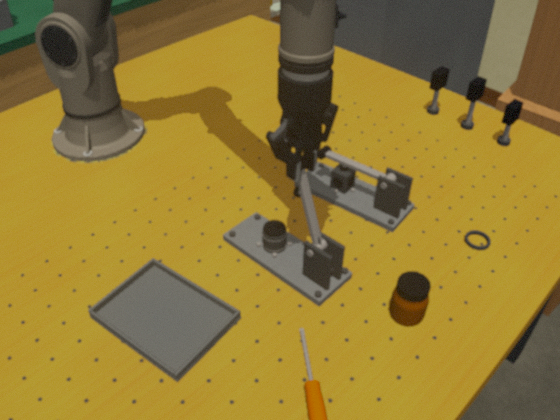

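The clamp arm is lifted to ~1.3 rad and the barrel is still standing at (274,237). Releasing, then retreating up.

```bash
python3 -m pendant '[[0,[0,0,0],[0,0,0]],[0,[0,0,0],[0,0,0]],[0,[0,0,0],[0,0,0]],[0,[0,0,0],[0,0,0]],[0,[0,0,0],[0,0,0]],[0,[0,0,0],[0,0,0]],[0,[0,0,0],[0,0,0]],[0,[0,0,0],[0,0,0]],[0,[0,0,0],[0,0,0]],[0,[0,0,0],[0,0,0]]]' && python3 -m pendant '[[0,[-0.01,0,0],[0,0,0]],[0,[-0.03,0,0],[0,0,0]],[0,[-0.055,0,0],[0,0,0]],[0,[-0.08,0,0],[0,0,0]],[0,[-0.1,0,0],[0,0,0]],[0,[-0.11,0,0],[0,0,0]],[0,[-0.11,0,0],[0,0,0]],[0,[-0.11,0,0],[0,0,0]],[0,[-0.11,0,0],[0,0,0]]]'
python3 - <<'E'
from h import *
s=arm.state(); print(s["tcp_pos"])
m=arm.camera_model("wrist"); im=arm.camera("wrist"); a=im[:,:,::-1].copy()
print(project(m,[[577.6,11.1,60]]))
b=arm.camera("scene")[:,:,::-1]
cv2.imwrite("pics/w2.png",np.hstack([a[100:420,100:480],b[130:450,200:420][:290].copy() if 0 else cv2.copyMakeBorder(b[130:420,200:420],0,30,0,0,0)]))
cv2.imwrite("pics/w2raw.png",a)
E
```

```text
time: 7.28
tcp_pos: [637.5, 10.1, 223.8]
tcp_rot: [-9.6, 90.0, 81.3]
contact_force: [0.6, 0.8, -1.1]
finger_gap: 0.998
time: 8.03
tcp_pos: [528.9, 10.2, 224.2]
tcp_rot: [-94.7, 89.9, -3.9]
contact_force: [0.5, 0.3, 0.1]
finger_gap: 0.998
[528.86718746  10.23998211 224.21463015]
[[275.5648412  243.25282278]]
```

View pics/w2.png

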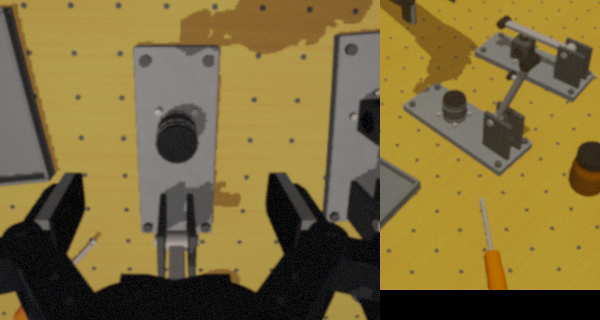

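The clamp stays open by itself. The barrel cap is at (277,242) against a prediction of (275.6,243), within 1–2 mm. Moving to grasp.

```bash
python3 -m pendant '[[0,[0.01,0.0015,-0.01],[0,0,0]],[0,[0.03,0.0015,-0.03],[0,0,0]],[0,[0.045,0.0015,-0.055],[0,0,0]],[0,[0.0505,0.0015,-0.08],[0,0,0]],[0,[0.0505,0.0015,-0.105],[0,0,0]],[0,[0.0505,0.0015,-0.13],[0,0,0]],[0,[0.0505,0.0015,-0.15],[0,0,0]],[0,[0.0505,0.0015,-0.168],[0,0,0]],[0,[0.0505,0.0015,-0.178],[0,0,0]],[0,[0.0505,0.0015,-0.178],[0,0,0]]]' && python3 -m pendant '[[0,[0,0,0],[0,0,0]],[255,[0,0,0],[0,0,0]],[255,[0,0,0],[0,0,0]],[255,[0,0,0],[0,0,0]],[255,[0,0,0],[0,0,0]],[255,[0,0,0],[0,0,0]],[255,[0,0,0],[0,0,0]],[255,[0,0,0],[0,0,0]],[255,[0,0,0],[0,0,0]]]' 40
```

```text
time: 8.97
tcp_pos: [576.8, 11.5, 43.3]
tcp_rot: [99.3, 89.7, -169.8]
contact_force: [0.1, -0.7, 0.1]
finger_gap: 0.999
time: 9.72
tcp_pos: [578.9, 11.6, 47.1]
tcp_rot: [-73.0, 89.9, 17.9]
contact_force: [-0.7, 0.4, 6.5]
finger_gap: 0.496
```

```bash
python3 -m pendant '[[255,[0,0,0.008],[0,0,0]],[255,[0,0,0.02],[0,0,0]],[255,[0,0,0.035],[0,0,0]],[255,[0,0,0.05],[0,0,0]],[255,[0,0,0.06],[0,0,0]],[255,[0,0,0.07],[0,0,0]],[255,[0,0,0.08],[0,0,0]],[255,[0,0,0.08],[0,0,0]]]' && python3 -m pendant '[[255,[-0.001,-0.01,0],[0,0,0]],[255,[-0.003,-0.03,0],[0,0,0]],[255,[-0.005,-0.06,0],[0,0,0]],[255,[-0.008,-0.09,0],[0,0,0]],[255,[-0.01,-0.12,0],[0,0,0]],[255,[-0.013,-0.15,0],[0,0,0]],[255,[-0.015,-0.18,0],[0,0,0]],[255,[-0.018,-0.21,0],[0,0,0]],[255,[-0.02,-0.23,0],[0,0,0]],[255,[-0.02,-0.2355,0],[0,0,0]]]' && python3 -m pendant '[[255,[0,0,0],[0,0,0]],[255,[0,0,0],[0,0,0]],[255,[0,0,0],[0,0,0]],[255,[0,0,0],[0,0,0]]]'
python3 - <<'E'
from h import *
m=arm.camera_model("wrist"); a=arm.camera("wrist")[:,:,::-1]
b=arm.camera("scene")[:,:,::-1]
cv2.imwrite("pics/w3.png",np.hstack([cv2.resize(a,(400,300)),cv2.resize(b[120:420,80:400],(320,300))]))
E
```

```text
time: 10.38
tcp_pos: [579.3, 11.5, 128.0]
tcp_rot: [-80.8, 89.8, 10.1]
contact_force: [0.4, 0.5, -0.9]
finger_gap: 0.502
time: 11.22
tcp_pos: [555.2, -230.1, 125.2]
tcp_rot: [144.9, 89.8, -124.6]
contact_force: [-0.7, -0.8, -0.7]
finger_gap: 0.503
time: 11.55
tcp_pos: [558.4, -221.7, 125.4]
tcp_rot: [21.3, 89.9, 112.3]
contact_force: [0.1, 0.6, -1.4]
finger_gap: 0.498
```

View pics/w3.png

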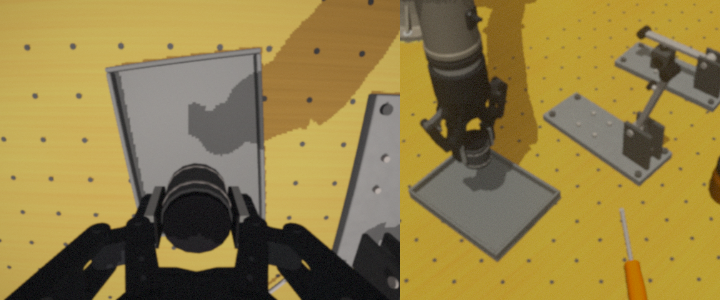

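The barrel is held upright over the tray, and the clamp is still open. Lowering.

```bash
python3 -m pendant '[[255,[0,0,-0.01],[0,0,0]],[255,[0,0,-0.025],[0,0,0]],[255,[0,0,-0.04],[0,0,0]],[255,[0,0,-0.055],[0,0,0]],[255,[0,0,-0.067],[0,0,0]],[255,[0,0,-0.077],[0,0,0]],[255,[0,0,-0.084],[0,0,0]],[255,[0,0,-0.084],[0,0,0]],[255,[0,0,-0.084],[0,0,0]],[255,[0,0,-0.084],[0,0,0]]]' && python3 -m pendant '[[255,[0,0,-0.001],[0,0,0]],[255,[0,0,-0.002],[0,0,0]],[255,[0,0,-0.003],[0,0,0]],[255,[0,0,-0.003],[0,0,0]],[255,[0,0,-0.003],[0,0,0]],[255,[0,0,-0.003],[0,0,0]]]'
```

```text
time: 12.48
tcp_pos: [558.6, -224.3, 42.5]
tcp_rot: [-108.5, 89.9, -17.6]
contact_force: [0.8, -0.5, -1.2]
finger_gap: 0.501
time: 12.98
tcp_pos: [558.0, -223.9, 38.9]
tcp_rot: [-37.2, 90.0, 53.7]
contact_force: [-0.4, -0.5, -1.7]
finger_gap: 0.504
```

```bash
python3 -m pendant '[[255,[0,0,-0.0007],[0,0,0]],[255,[0,0,-0.0015],[0,0,0]],[255,[0,0,-0.0015],[0,0,0]],[255,[0,0,-0.0015],[0,0,0]],[255,[0,0,-0.0015],[0,0,0]]]' && python3 -m pendant '[[255,[0,0,-0.0007],[0,0,0]],[255,[0,0,-0.0015],[0,0,0]],[255,[0,0,-0.0015],[0,0,0]],[255,[0,0,-0.0015],[0,0,0]],[255,[0,0,-0.0015],[0,0,0]]]'
```

```text
time: 13.4
tcp_pos: [557.9, -224.0, 37.3]
tcp_rot: [25.0, 90.0, 115.9]
contact_force: [0.2, -1.1, -0.7]
finger_gap: 0.504
time: 13.82
tcp_pos: [558.0, -224.0, 37.1]
tcp_rot: [-10.2, 89.9, 80.6]
contact_force: [-2.9, 2.1, 9.1]
finger_gap: 0.502
```

Contact: 9 N upward and the height stopped changing. Now a slow opening, then retreat.

```bash
python3 -m pendant '[[110,[0,0,0.0005],[0,0,0]],[90,[0,0,0.0005],[0,0,0]],[60,[0,0,0.0005],[0,0,0]],[30,[0,0,0.0005],[0,0,0]],[0,[0,0,0.0005],[0,0,0]],[0,[0,0,0.0005],[0,0,0]],[0,[0,0,0.0005],[0,0,0]],[0,[0,0,0.0005],[0,0,0]],[0,[0,0,0.0005],[0,0,0]],[0,[0,0,0.0005],[0,0,0]]]' && python3 -m pendant '[[0,[0,0,0.005],[0,0,0]],[0,[0,0,0.015],[0,0,0]],[0,[0,0,0.03],[0,0,0]],[0,[0,0,0.05],[0,0,0]],[0,[0,0,0.075],[0,0,0]],[0,[0,0,0.105],[0,0,0]],[0,[0,0,0.13],[0,0,0]],[0,[0,0,0.15],[0,0,0]],[0,[0,0,0.15],[0,0,0]],[0,[0,0,0.15],[0,0,0]]]'
python3 - <<'E'
from h import *
m=arm.camera_model("wrist"); a=arm.camera("wrist")[:,:,::-1]
b=arm.camera("scene")[:,:,::-1]
print(project(m,[[558,-224,50]])*400/560)
cv2.imwrite("pics/w4.png",np.hstack([cv2.resize(a,(400,300)),cv2.resize(b[120:420,80:400],(320,300))]))
E
```

```text
time: 14.65
tcp_pos: [558.0, -223.9, 36.3]
tcp_rot: [18.5, 90.0, 109.3]
contact_force: [0.2, -0.1, 0.9]
finger_gap: 0.998
time: 15.48
tcp_pos: [558.8, -224.4, 188.4]
tcp_rot: [-99.7, 89.8, -8.8]
contact_force: [-0.2, 0.2, -0.9]
finger_gap: 1.004
[[197.2007877  144.88065341]]
```

View pics/w4.png

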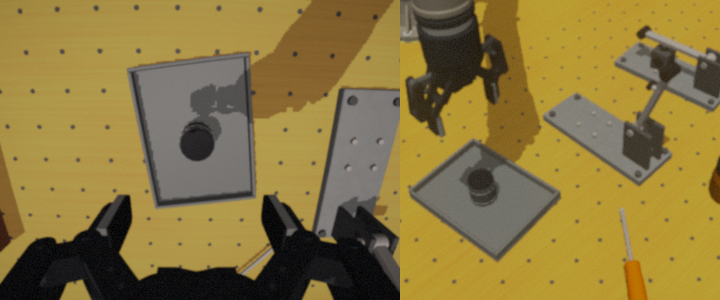

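The barrel stands upright near the tray's middle: cap at (197,142) against a prediction of (197,145). The clamp is open and the gripper is clear, so I hand in.

```bash
python3 -c "
from rig import arm
print(arm.finish_job(), arm.state()['contact_force'])"
```

```text
the job is handed in; nothing more can be done
the job is handed in; nothing more can be done
```

The job is handed in; the rig reports no verdict. The last move ended at 15.5 s of the 48 s allowed.

- **Clamp:** I pinched the grip and lifted the arm to about 1.3 rad while the barrel still stood on the jig. When I let go, the arm stayed open by itself. The last scene picture shows it near or past vertical. I judged its angle by eye and did not measure it.
- **Barrel:** I gripped it, carried it over the tray, lowered it until it touched the floor (about 9 N upward) and let go there. The last pictures show it upright near the tray's centre, with the cap within about 2–3 mm of where I aimed.
- **Robot:** The gripper is fully open about 150 mm above the placing height. The contact force in the last move report was under 1 N.

No check failed or disagreed apart from tracking errors: up to about 10 mm of overshoot at the end of fast moves, which I let settle before each grasp and placing. I viewed 7 pictures.

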